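Raise the track barrier and feed the board carrier through

TASK

Push the crossbar of the counterweighted barrier arm up and back until the arm tips past its balance point and stays raised by itself, then push the carrier with the upright circuit board along its track, under the raised arm, until it is fully home against the stop block at the far end. Only push with the fingers: do not lift or tip the carrier, and leave the other things on the bench where they are.

Things in the scene. Friction and masses are not known exactly. Their poses are not given: they have to be found in the camera images.
- fixture: Fixed track on a plywood base (110 mm in x, 420 mm in y, 10 mm thick; the carrier runs on its top). Origin on the table top below the track's centre. y runs along the track from the carrier's open starting end to the stop block, x points away from the robot to the barrier's post, z up. All offsets below are in this frame.
- track_start (a point): Middle of the track's open starting end, on its running surface: x = 0, y = -200 mm, 10 mm above the table. Two straight aluminium side rails, 74 mm apart inside, 10 mm thick, tops 22 mm above the table, run from here to y = +200 mm.
- barrier (a joint): Barrier angle, rad: 0 lowered (level across the track), grows as the near end rises, upper stop 1.45 (almost upright). Steel, 0.9 to 1.3 kg, lightly damped; a counterweight above and behind the pivot makes it balance at about 0.8: below, it falls back; beyond, it swings on by itself to the upper stop and stays. Lifting at the crossbar takes about 1 to 2.5 N at first.
- crossbar (a point): Middle of the arm's T-shaped near end: a round steel crossbar 16 mm thick, 116 mm long, parallel to the track, free beneath and on the robot's side. Lowered it lies at x = -70 mm, y = 0, 135 mm above the table; it rises on a circle of 207 mm about the pivot, in the x-z plane. The arm is a 16 mm round bar 80 mm above the table, bent up to the crossbar over its last 40 mm.
- pivot (a point): Centre of the barrier's hinge, x = +130 mm, y = 0, 80 mm above the table, axis parallel to the track. It sits between the post's two upright plates (x = 108 to 152 mm, 80 mm over their outsides in y, 96 mm tall).
- carrier: Loose grey block on the track between the rails: 70 mm (x) by 90 mm (y, along the track) by 30 mm tall, 0.3 to 0.6 kg, with a green circuit board (66 mm long) held upright along its middle, top 85 mm above the underside; too tall to pass the lowered arm. Origin at the centre of the underside. It starts near the track's open end, centre at y = -145 to -95 mm; home, y = +140 mm.
- stop_face (a point): Centre of the face of the steel stop block that the carrier must meet, at x = 0, y = +185 mm, 25 mm above the table. The block is as wide as the track, its top 40 mm above the table.
- jar: Bystander, to be left alone: orange-lidded round plastic jar, 72 mm across, 115 mm tall. Origin at the centre of its underside.
- tape: Bystander, to be left alone: roll of black tape lying flat, 68 mm across, 24 mm tall. Origin at the centre of its underside.
- block: Bystander, to be left alone: wooden offcut 50 x 75 x 32 mm. Origin at the centre of its underside.
- tin: Bystander, to be left alone: flat round steel tin, 51 mm across, 24 mm tall. Origin at the centre of its underside.
- spool: Bystander, to be left alone: small metal spool standing on end, 48 mm across, 36 mm tall. Origin at the centre of its underside.
- driver: Bystander, to be left alone: screwdriver lying flat, about 170 mm long, up to about 30 mm thick.
- phone: Bystander, to be left alone: black telephone lying flat, 66 x 132 x 11 mm. Origin at the centre of its underside.
Not all that is in view belongs to the job. What is shaped like the carrier but turquoise or yellow is not meant.

How it is judged:
By the outcome, as a careful person would: the job done as asked, in the order asked, and still so for the second after the job is handed in, with the robot touching nothing.
It also fails if it takes over 61 s, if anything falls off the work surface, if the arm or the gripper's body presses on something with over 40 N, if the wrist force passes 120 N, or if a joint passes its speed limit or range.

ROBOT

A 7-joint arm with a two-finger parallel gripper is mounted at the origin on the work surface. World frame = base frame: x ahead of the robot, y to its left, z up, the work surface at z = 0. Lengths are in m, angles in rad, forces in N, time in s.
With the tool pointing down it reaches from about 0.4 to 0.85 m from the base axis. Payload 10.4 kg.
Tool frame: the origin (TCP) lies at the very end of the fingers, on their centre line; the grasp point (between the pads) lies 19 mm behind it; z points along the fingers, y is the line along which they close (so a half turn about z gives the same grasp; the last joint's range is limited). The gripper opens to 87 mm and grips with 3 to 60 N. Pads are 19 mm wide; open, the fingers measure 117 mm over their backs; the gripper's body (75 mm by 190 mm) begins 51 mm behind the grasp point.
Start: joints at [1.311, 0.332, -0.065, 1.46, 0.022, 1.35, -0.088], TCP at [0.147, -0.608, 0.2] pointing down, gripper open.
Joint ranges: [-2.6, 2.6], [-0.5, 2.12], [-1.47, 1.34], [0.16, 2.42], [-1.27, 4.41], [0.06, 2.06], [-2.6, 2.6]. Speed limits (rad/s): [2.22, 2.22, 2.79, 2.79, 3.14, 3.14, 3.14].

INTERFACE

Orientations are given as a 3x3 rotation matrix whose columns are the frame's x, y, z axes.
In Python, from cell import ctrl gives the robot as it stands. The module is installed in compiled form; this text tells all that it offers.
- The arm moves only by the tool arm_command, never from a script. Its argument "motion" is a list of rows, each a list of 3 entries, a list of its own where there are three numbers: the shift along the world's x, y, z each as a share of 30 mm, from -1 to 1, then the turn, a rotation vector about the world's x, y, z each as a share of 60 degrees, from -1 to 1, then the closure in counts, from 0 (fully open) to 255 (shut). A call has 1 to 10 rows; each row shifts and turns the commanded pose from where the row before left it; what a row does not reach is not made up. A row lasts 1/8 s, in which the tool goes at most 62.5 mm and 10.7 degrees, less where a joint would pass 70% of its speed; a pose out of reach is approached as far as the arm can. A call with a number of a shift or a turn outside -1 to 1 is refused whole. A call with a gripper value outside its range is refused whole. The fingers move at their own pace and stop on an object; "newtons" is the grip in N (left out, the last holds). Time passes only in rows, so rows that do not move let the fingers close. It gives the time, the measured TCP pose, the force, the opening and the grip force at its end, in the units of the state.
- ctrl.observe(): the state, without advancing time (a new reading comes with each control period).
- ctrl.camera(name): name is "scene" or "top" or "wrist"; returns the picture (480x640x3 uint8, red, green, blue); there is no depth.
- ctrl.get_calibration(name): a dict with "vfov" (degrees; the focal length in pixels is half the picture's height over the tangent of half this angle, whatever the lens; pixels are square), "cx", "cy" (the principal point, pixels), "rvec" (rotation vector, rad) and "tvec" (3), from world to camera coordinates, as OpenCV has them. Camera axes: x right, y down, z forward; pixel columns grow to the right and rows downward; lengths in m; the calibration is good to about 2 mm. A picture is of the moment at which its call begins: read the wrist's pose just before it. get_calibration takes no time and is no camera call; for the wrist camera it gives the pose at the moment of the call.
- ctrl.finish_job(): hands the job in; it is judged then, once.
The state is a dict: "t": time; "joints": joint angles; "joint_vel": joint speeds; "tau": joint torques, N m; "position": TCP position; "ee_rot": TCP orientation; "force": force on the tool from outside, world axes, zero at the start; "ft_torque": the same for the moment, N m; "gripper_width": opening from 0.0 (shut) to 1.0 (fully open); "grip_force": force on a finger pad.
Only numpy, scipy, OpenCV 4.12 (cv2) and the standard library are available. Lean on these libraries where they do the work, as an engineer would, in place of code of your own. Each camera call takes 0.05 s, during which the arm holds its last target. There are 200 camera calls.

## Working session

There is one attempt and no reset: what is moved stays moved. The work goes in short steps, Python scripts to look and compute and a tool call to move; the robot and the scene stay as the last step left them, time stands still between calls to the robot, and variables do not carry over. Pictures are saved under pics/ and viewed, at most 10 in all, crops included, and the job is handed in when it is done.

Besides the shell and the picture viewer there is one more tool, called after "Emit:" as name(argument=value, ...) on one line, values as JSON. arm_command: Moves the arm, as the interface text tells. Shift numbers are shares of 30 mm and turn numbers shares of 60 degrees, none past 1 either way. Its arguments: {"type":"object","properties":{"motion":{"type":"array","items":{"type":"array"}},"newtons":{"type":"number"}},"required":["motion"]}

```bash
mkdir -p pics
cat > h.py <<'E'
import numpy as np, cv2
from cell import ctrl
def cal(n):
    c=ctrl.get_calibration(n); f=240/np.tan(np.radians(c["vfov"])/2)
    K=np.array([[f,0,c["cx"]],[0,f,c["cy"]],[0,0,1]]); R=cv2.Rodrigues(np.array(c["rvec"],float))[0]
    return K,R,np.array(c["tvec"],float).ravel()
def ray(n,px,z):
    K,R,t=cal(n); o=-R.T@t
    d=(R.T@np.linalg.inv(K)@np.c_[np.atleast_2d(px).astype(float),np.ones(len(np.atleast_2d(px)))].T).T
    return o+d*((z-o[2])/d[:,2])[:,None]
def proj(n,P):
    K,R,t=cal(n); q=(K@(R@np.atleast_2d(P).T+t[:,None])).T
    return q[:,:2]/q[:,2:]
E
python3 - <<'E'
from h import *
for n in("scene","top"):
    cv2.imwrite(f"pics/{n}0.png",ctrl.camera(n)[:,:,::-1]); K,R,t=cal(n); print(n,K[0,0],-R.T@t)
s=ctrl.observe();print(s["position"],s["ee_rot"],s["force"])
E
```

```text
scene 449.7418359384888 [ 1.22673502 -0.85968967  0.78469489]
top 579.9780505418177 [ 2.94721507e-01 -9.42311258e-04  1.39294909e+00]
[ 0.14652035 -0.60719611  0.19923102] [[ 9.72079431e-01  2.34651750e-01 -3.68588048e-04]
 [ 2.34652030e-01 -9.72078641e-01  1.24102784e-03]
 [-6.70872143e-05 -1.29286757e-03 -9.99999162e-01]] [ 0.07700487 -0.11713714 -0.38212287]
```

View pics/scene0.png

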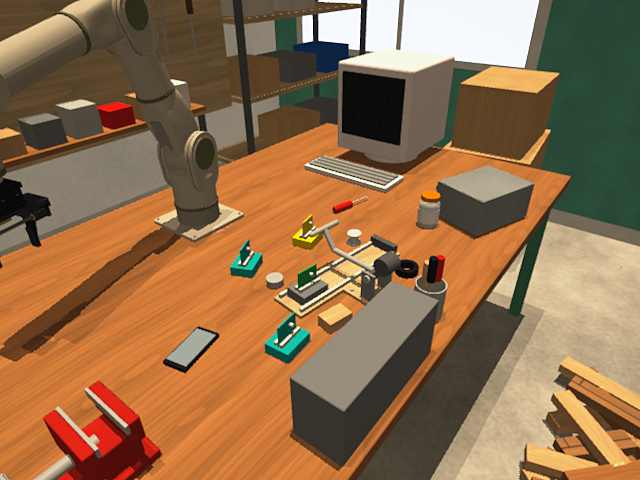

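View pics/top0.png

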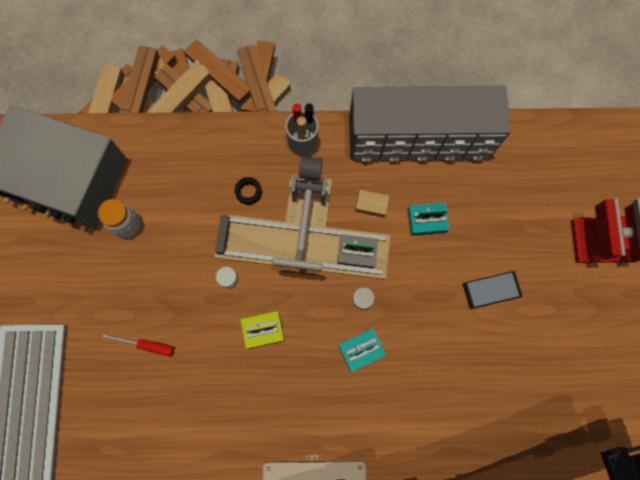

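The scene view shows the barrier lowered at about (350,250) and the carrier at (308,285). In the top view +x is up and +y is left: track from (388,258) to (218,240), carrier at (357,250), crossbar (297,265), tin (363,298), spool (226,277), block (373,203).

Run:
```python
from h import *
im=cv2.imread("pics/top0.png"); c=im[140:310,200:410]
cv2.imwrite("pics/crop0.png",cv2.resize(c,None,fx=3.5,fy=3.5,interpolation=cv2.INTER_CUBIC))
```

```text
(no output)
```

View pics/crop0.png

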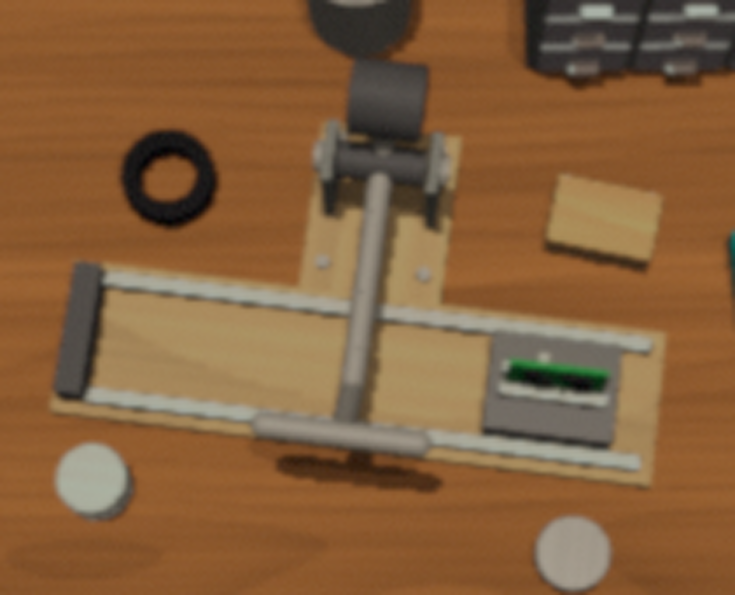

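The crop shows the rail ends at (652,345) and (638,463), base corners at (663,333), (650,486) and (50,408), crossbar ends at (252,425) and (430,443), and the stop's lower right edge at about (100,265)-(82,397). Next I compute the frame.

```bash
cat >> h.py <<'E'
def crop2px(a): return (np.array(a,float)+.5)/3.5-.5+[200,140]
E
python3 - <<'E'
from h import *
np.set_printoptions(precision=4,suppress=True)
B=ray("top",crop2px([(663,333),(650,486),(50,408)]),.010)
print("base",B, np.linalg.norm(B[0]-B[1]),np.linalg.norm(B[1]-B[2]))
d=B[2]-B[1]; print("yaw",np.arctan2(-d[0],d[1])); print("ctr",(B[0]+B[2])/2)
C=ray("top",crop2px([(254,425),(430,442)]),.139); e=C[0]-C[1]
print("bar",C,C.mean(0),np.linalg.norm(e),np.arctan2(-e[0],e[1]))
R=ray("top",crop2px([(652,345),(638,463)]),.022);print("rail",R,R.mean(0),np.linalg.norm(R[0]-R[1]))
S=ray("top",crop2px([(102,266),(83,397)]),.04);print("stopedge",S,S.mean(0))
Q=ray("top",crop2px([(490,335),(620,344),(611,444),(484,433)]),.04);print("carrier",Q,Q.mean(0))
# pose: average yaw and solve
yaw=(np.arctan2(-d[0],d[1])+np.arctan2(-e[0],e[1]))/2
Rz=np.array([[np.cos(yaw),-np.sin(yaw)],[np.sin(yaw),np.cos(yaw)]])
for P,l in((C.mean(0),(-.07,0)),(R.mean(0),(0,-.2)),(S.mean(0),(0,.185)),((B[0]+B[2])[:2]/2,(0,0))):
    print("origin est",P[:2]-Rz@np.array(l),yaw)
o=R.mean(0)[:2]-Rz@np.array((0,-.2)); print("carrier in frame",Rz.T@(Q.mean(0)[:2]-o))
im=cv2.imread("pics/top0.png")
for n,p,z in(("tin",(573,553),.024),("spool",(92,480),.036),("block",(603,220),.032),("tape",(168,178),.024)):
    w=ray("top",crop2px([p]),z)[0]; print(n,w,Rz.T@(w[:2]-o))
E
```

```text
base [[ 0.6401 -0.1904  0.01  ]
 [ 0.5314 -0.1769  0.01  ]
 [ 0.5914  0.2387  0.01  ]] 0.10955718810563138 0.419861567519287
yaw -0.1434641914642976
ctr [0.6157 0.0242 0.01  ]
bar [[ 0.5512  0.0875  0.139 ]
 [ 0.539  -0.0232  0.139 ]] [0.5451 0.0322 0.139 ] 0.11140032621394706 -0.11009549256234683
rail [[ 0.6286 -0.1807  0.022 ]
 [ 0.5454 -0.1677  0.022 ]] [ 0.587  -0.1742  0.022 ] 0.08419832349749289
stopedge [[0.6851 0.2002 0.04  ]
 [0.5924 0.2112 0.04  ]] [0.6387 0.2057 0.04  ]
carrier [[ 0.6326 -0.0673  0.04  ]
 [ 0.6252 -0.1564  0.04  ]
 [ 0.5554 -0.1477  0.04  ]
 [ 0.564  -0.0617  0.04  ]] [ 0.5943 -0.1083  0.04  ]
origin est [0.6145 0.0233] -0.1267798420133222
origin est [0.6123 0.0242] -0.1267798420133222
origin est [0.6153 0.0222] -0.1267798420133222
origin est [0.6157 0.0242] -0.1267798420133222
carrier in frame [-0.0011 -0.1337]
tin [ 0.4836 -0.121   0.024 ] [-0.1093 -0.1603]
spool [0.5356 0.2044 0.036 ] [-0.0989  0.1691]
block [ 0.7167 -0.1487  0.032 ] [ 0.1254 -0.1583]
tape [0.7539 0.1573 0.024 ] [0.1236 0.1499]
```

Emit:
arm_command(motion=[[[1,1,0.2],[0,0,-0.036],108],[[1,1,0.2],[0,0,-0.036],108],[[1,1,0.2],[0,0,-0.036],108],[[1,1,0.2],[0,0,-0.036],108],[[1,1,0.2],[0,0,-0.036],108],[[1,1,0.2],[0,0,-0.036],108],[[1,1,0.2],[0,0,-0.036],108],[[1,1,0.2],[0,0,-0.036],108],[[1,1,0.2],[0,0,-0.036],108],[[1,1,0.2],[0,0,-0.036],108]])

```text
t: 1.35
position: [0.4473, -0.3064, 0.2599]
ee_rot: [[0.99, -0.141, -0.0], [-0.141, -0.99, 0.0], [-0.0, -0.0, -1.0]]
force: [-0.0, -0.7, -0.6]
gripper_width: 0.577
grip_force: 0.0
```

Emit:
arm_command(motion=[[[0,1,0],[-0.01,-0.0743,0],108],[[0,1,0],[-0.01,-0.0743,0],108],[[0,1,0],[-0.01,-0.0743,0],108],[[0,1,0],[-0.01,-0.0743,0],108],[[0,1,0],[-0.01,-0.0743,0],108],[[0,1,0],[-0.01,-0.0743,0],108],[[0,1,0],[-0.01,-0.0743,0],108],[[0,1,0],[-0.01,-0.0743,0],108],[[0,1,0],[-0.01,-0.0743,0],108],[[0,1,0],[-0.01,-0.0743,0],108]])

```text
t: 2.6
position: [0.4881, -0.049, 0.2446]
ee_rot: [[0.785, -0.14, 0.604], [-0.109, -0.99, -0.089], [0.61, 0.004, -0.792]]
force: [1.2, 1.1, 2.0]
gripper_width: 0.578
grip_force: 0.0
```

```bash
cat >> h.py <<'E'
np.set_printoptions(precision=4,suppress=True)
yaw=-.135; O=np.array([.6148,.0238]); Rz=np.array([[np.cos(yaw),-np.sin(yaw)],[np.sin(yaw),np.cos(yaw)]])
def st():
    s=ctrl.observe(); p=np.array(s["position"])
    print("t",s["t"],"pos",p,"frame",Rz.T@(p[:2]-O),p[2],"F",np.array(s["force"]),"w",s["gripper_width"]*87)
    print(np.array(s["ee_rot"]),np.array(s["joints"]))
E
python3 -c "from h import *;st()"
```

```text
t 2.6 pos [ 0.4881 -0.049   0.2446] frame [-0.1157 -0.0892] 0.2445534939986832 F [1.161  1.1184 2.0355] w 50.26579915576257
[[ 0.7849 -0.1402  0.6036]
 [-0.1085 -0.9901 -0.0889]
 [ 0.6101  0.0043 -0.7923]] [ 0.2753 -0.5    -0.2775  2.2909 -0.054   0.6838 -1.6938]
```

Emit:
arm_command(motion=[[[0,0.75,-0.7],[0.004,0.031,0],108],[[0,0.75,-0.7],[0.004,0.031,0],108],[[0,0.75,-0.7],[0.004,0.031,0],108],[[0,0.75,-0.7],[0.004,0.031,0],108]])

```text
t: 3.1
position: [0.4864, 0.035, 0.1588]
ee_rot: [[0.859, -0.151, 0.49], [-0.125, -0.988, -0.086], [0.497, 0.013, -0.868]]
force: [1.3, -0.8, -1.1]
gripper_width: 0.577
grip_force: 0.0
```

```bash
python3 -c "from h import *;st()"
```

```text
t 3.1 pos [0.4864 0.035  0.1588] frame [-0.1288 -0.0062] 0.15879169360751172 F [ 1.2532 -0.7873 -1.0828] w 50.20632248176169
[[ 0.8586 -0.151   0.4899]
 [-0.1249 -0.9884 -0.0859]
 [ 0.4972  0.0126 -0.8675]] [ 0.3585 -0.3308 -0.6034  2.282   0.0445  0.6581 -2.0121]
```

Emit:
arm_command(motion=[[[0.1,0.07,-0.85],[0,0,0],108],[[0.1,0.07,-0.85],[0,0,0],108],[[0.1,0.07,-0.85],[0,0,0],108],[[0.6,0,0],[0,0,0],108],[[0.4,-0.06,0.23],[0,0,0],108],[[0.3,-0.04,0.17],[0,0,0],108]])

```text
t: 3.85
position: [0.5354, 0.0374, 0.0959]
ee_rot: [[0.858, -0.152, 0.491], [-0.125, -0.988, -0.086], [0.499, 0.012, -0.867]]
force: [0.1, 0.6, -0.3]
gripper_width: 0.575
grip_force: 0.0
```

Run:
```python
from h import *
st()
for n in("scene","top"):
    im=ctrl.camera(n)[:,:,::-1]; p=proj(n,[[.5454,.0332,.135]])[0].astype(int)
    c=im[max(p[1]-75,0):p[1]+75,max(p[0]-75,0):p[0]+75]; cv2.imwrite(f"pics/{n}1.png",cv2.resize(c,(450,450)))
cv2.imwrite("pics/two1.png",np.hstack([cv2.resize(cv2.imread(f"pics/{n}1.png"),(400,400)) for n in("scene","top")]))
```

```text
t 3.85 pos [0.5354 0.0374 0.0959] frame [-0.0805  0.0028] 0.09588908517642104 F [ 0.1171  0.6211 -0.2885] w 50.064157479128866
[[ 0.8578 -0.1516  0.4912]
 [-0.1254 -0.9884 -0.0859]
 [ 0.4985  0.0121 -0.8668]] [ 0.5129 -0.0788 -0.7939  2.2514  0.36    0.5005 -2.2905]
```

View pics/two1.png

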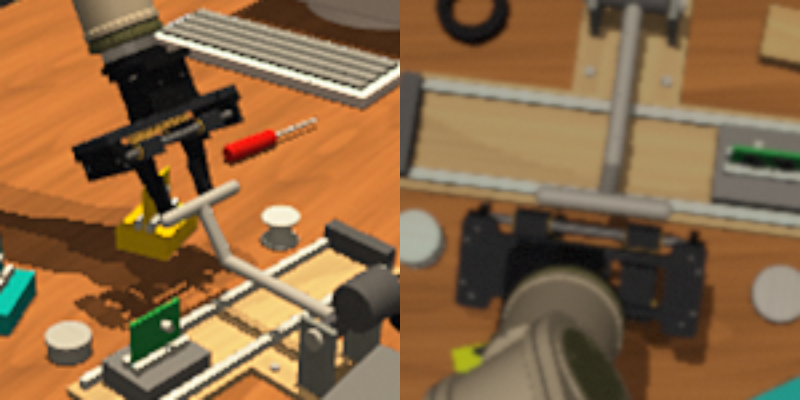

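Emit:
arm_command(motion=[[[0.33,-0.05,0.2],[0,0,0],108],[[0.25,-0.03,0.63],[0,0,0],108],[[0.25,-0.03,0.63],[0,0,0],108],[[0.36,-0.05,0.58],[0,0,0],108],[[0.36,-0.05,0.58],[0,0,0],108]])

```text
t: 4.58
position: [0.5809, 0.0312, 0.1741]
ee_rot: [[0.859, -0.151, 0.49], [-0.124, -0.988, -0.086], [0.497, 0.013, -0.868]]
force: [-0.3, 0.4, -2.0]
gripper_width: 0.579
grip_force: 0.7
```

Run:
```python
from h import *
st()
for n in("scene","top"):
    im=ctrl.camera(n)[:,:,::-1]; p=proj(n,[[.5454,.0332,.135]])[0].astype(int)
    c=im[max(p[1]-75,0):p[1]+75,max(p[0]-75,0):p[0]+75]; cv2.imwrite(f"pics/{n}2.png",cv2.resize(c,(400,400)))
cv2.imwrite("pics/two2.png",np.hstack([cv2.imread(f"pics/{n}2.png") for n in("scene","top")]))
```

```text
t 4.575 pos [0.5809 0.0312 0.1741] frame [-0.0346  0.0028] 0.17407130982102453 F [-0.257   0.4165 -1.9957] w 50.33983424172653
[[ 0.8587 -0.1508  0.4898]
 [-0.1243 -0.9885 -0.0864]
 [ 0.4972  0.0133 -0.8675]] [ 0.5154 -0.0825 -0.7416  2.0702  0.2368  0.6644 -2.1089]
```

View pics/two2.png

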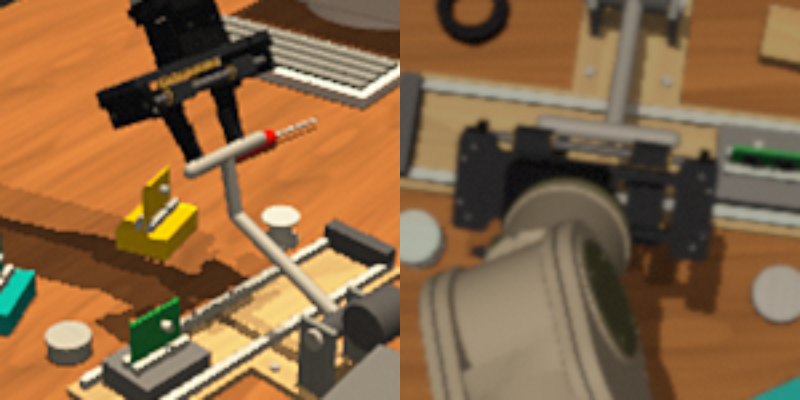

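The barrier rides on both fingers at roughly 0.4 rad, with the arm bar between them. I'll continue along the arc.

Emit:
arm_command(motion=[[[0.48,-0.07,0.5],[0,0,0],108],[[0.48,-0.07,0.5],[0,0,0],108],[[0.56,-0.08,0.38],[0,0,0],108],[[0.56,-0.08,0.38],[0,0,0],108],[[0.63,-0.08,0.27],[0,0,0],108],[[0.63,-0.08,0.27],[0,0,0],108],[[0.5,-0.07,0.1],[0,0,0],108],[[0,0,0],[0,0,0],108],[[0,0,0],[0,0,0],108]])

```text
t: 5.8
position: [0.6956, 0.0157, 0.2449]
ee_rot: [[0.859, -0.151, 0.49], [-0.125, -0.988, -0.086], [0.497, 0.013, -0.867]]
force: [0.5, -0.0, 0.2]
gripper_width: 0.577
grip_force: 0.0
```

Run:
```python
from h import *
st()
for n in("scene","top"):
    im=ctrl.camera(n)[:,:,::-1]; p=proj(n,[[.5454,.0332,.135]])[0].astype(int)
    c=im[max(p[1]-90,0):p[1]+90,max(p[0]-90,0):p[0]+90]; cv2.imwrite(f"pics/{n}3.png",cv2.resize(c,(400,400)))
cv2.imwrite("pics/two3.png",np.hstack([cv2.imread(f"pics/{n}3.png") for n in("scene","top")]))
```

```text
t 5.8 pos [0.6956 0.0157 0.2449] frame [0.0812 0.0029] 0.24494716358967608 F [ 0.533  -0.0277  0.2014] w 50.23445152068349
[[ 0.8586 -0.1507  0.49  ]
 [-0.1246 -0.9885 -0.0858]
 [ 0.4973  0.0126 -0.8675]] [ 0.4863  0.1524 -0.7254  1.7253  0.3886  0.8439 -2.1197]
```

View pics/two3.png

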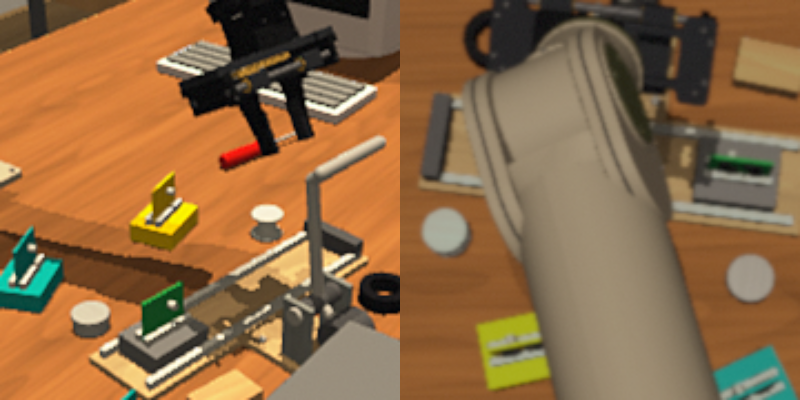

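The barrier stands upright at its stop with its crossbar at (345,155) in the left picture, clear of the fingers, and the carrier hasn't moved. Now I retreat, close the fingers and reorient behind the carrier.

Emit:
arm_command(motion=[[[-1,0.13,0.15],[0.017,0.124,0],108],[[-1,0.13,0.15],[0.017,0.124,0],108],[[-1,0.13,0.15],[0.017,0.124,0],108],[[-1,0.13,0.15],[0.017,0.124,0],108],[[0,-1,0],[0,0,0.15],255],[[0,-1,0],[0,0,0.15],255],[[0,-1,0],[0,0,0.15],255],[[0,-1,0],[0,0,0.15],255],[[0,-1,0],[0,0,0.15],255],[[0,-1,0],[0,0,0.15],255]])

```text
t: 7.15
position: [0.576, -0.1498, 0.2638]
ee_rot: [[0.694, 0.72, 0.012], [0.72, -0.693, -0.015], [-0.003, 0.019, -1.0]]
force: [0.3, -0.4, 0.1]
gripper_width: 0.029
grip_force: 0.0
```

Emit:
arm_command(motion=[[[0,-0.25,0],[0,0,0.15],255],[[0,-0.25,0],[0,0,0.15],255],[[0,-0.25,0],[0,0,0.15],255],[[0,-0.25,0],[0,0,0.15],255],[[0,0,0],[0.124,-0.017,0],255],[[0,0,0],[0.124,-0.017,0],255],[[0,0,0],[0.124,-0.017,0],255],[[0,0,0],[0.124,-0.017,0],255]])

```text
t: 8.15
position: [0.5763, -0.1792, 0.2643]
ee_rot: [[0.125, 0.988, 0.088], [0.856, -0.152, 0.493], [0.501, 0.014, -0.865]]
force: [0.8, -0.8, -0.3]
gripper_width: 0.005
grip_force: 0.0
```

Run:
```python
from h import *
st()
R=np.array(ctrl.observe()["ee_rot"])
ux=np.array([.9909,-.1346,0]);uy=np.array([.1346,.9909,0]);zz=.5*uy-np.array([0,0,.866])
T=np.c_[np.cross(ux,zz),ux,zz]; print("turn share",cv2.Rodrigues(T@R.T)[0].ravel()/np.radians(60))
print("target shift mm",(np.r_[O+Rz@[-.012,-.210],.2]-ctrl.observe()["position"])*1000)
```

```text
t 8.15 pos [ 0.5763 -0.1792  0.2643] frame [-0.0108 -0.2063] 0.2642859278161558 F [ 0.8403 -0.8043 -0.3206] w 0.41265277296145625
[[ 0.1246  0.9883  0.0876]
 [ 0.8565 -0.1517  0.4934]
 [ 0.5009  0.0135 -0.8654]] [ 1.1372  0.5437 -0.9174  1.3172 -0.0984  1.5331  0.1411]
turn share [0.0008 0.0129 0.0165]
target shift mm [ -1.6814  -3.4771 -64.2859]
```

Emit:
arm_command(motion=[[[-0.05,-0.12,-1],[0,0.012,0.016],255],[[0,0,-1],[0,0,0],255],[[0,0,-1],[0,0,0],255],[[0,0,-1],[0,0,0],255],[[0,0,-1],[0,0,0],255],[[0,0,-1],[0,0,0],255],[[0,0,-1],[0,0,0],255],[[0,0,-0.6],[0,0,0],255],[[0,0,-0.4],[0,0,0],255],[[0,0,0],[0,0,0],255]])

```text
t: 9.4
position: [0.5747, -0.1822, 0.0234]
ee_rot: [[0.116, 0.991, 0.066], [0.86, -0.134, 0.492], [0.497, -0.001, -0.868]]
force: [-0.1, 0.4, 0.3]
gripper_width: -0.001
grip_force: 0.0
```

Run:
```python
from h import *
st()
for n in("scene","top"):
    im=ctrl.camera(n)[:,:,::-1]; p=proj(n,[[.5854,-.06,.1]])[0].astype(int)
    c=im[max(p[1]-90,0):p[1]+90,max(p[0]-90,0):p[0]+90]; cv2.imwrite(f"pics/{n}4.png",cv2.resize(c,(400,400)))
cv2.imwrite("pics/two4.png",np.hstack([cv2.imread(f"pics/{n}4.png") for n in("scene","top")]))
```

```text
t 9.4 pos [ 0.5747 -0.1822  0.0234] frame [-0.012  -0.2095] 0.023369341317079247 F [-0.0979  0.3632  0.3126] w -0.046377900507410336
[[ 0.1165  0.991   0.066 ]
 [ 0.8601 -0.1339  0.4923]
 [ 0.4967 -0.0006 -0.8679]] [ 1.0938  0.7727 -0.8213  1.5309  0.0393  1.1744  0.2447]
```

View pics/two4.png

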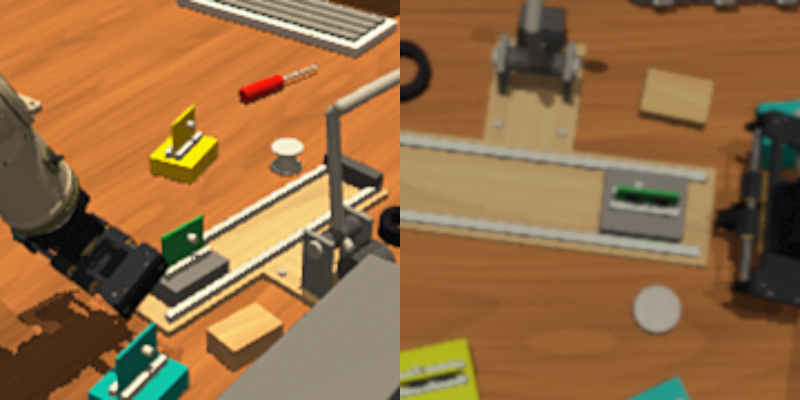

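Emit:
arm_command(motion=[[[0.04,0.3,0],[0,0,0],255],[[0.04,0.3,0],[0,0,0],255],[[0.04,0.3,0],[0,0,0],255],[[0.07,0.5,0],[0,0,0],255],[[0.07,0.5,0],[0,0,0],255],[[0.07,0.5,0],[0,0,0],255],[[0.07,0.5,0],[0,0,0],255],[[0.07,0.5,0],[0,0,0],255]])

```text
t: 10.5
position: [0.5891, -0.0796, 0.0237]
ee_rot: [[0.117, 0.991, 0.067], [0.86, -0.135, 0.492], [0.497, -0.0, -0.868]]
force: [-1.2, -4.4, 0.5]
gripper_width: 0.006
grip_force: 2.1
```

Run:
```python
from h import *
st()
for n in("scene","top"):
    im=ctrl.camera(n)[:,:,::-1]; p=proj(n,[[.5854,-.06,.1]])[0].astype(int)
    c=im[max(p[1]-90,0):p[1]+90,max(p[0]-90,0):p[0]+90]; cv2.imwrite(f"pics/{n}5.png",cv2.resize(c,(400,400)))
cv2.imwrite("pics/two5.png",np.hstack([cv2.imread(f"pics/{n}5.png") for n in("scene","top")]))
```

```text
t 10.5 pos [ 0.5891 -0.0796  0.0237] frame [-0.0116 -0.1059] 0.02366440069978168 F [-1.177  -4.3988  0.5311] w 0.5012206848045259
[[ 0.1169  0.9909  0.0667]
 [ 0.8601 -0.1345  0.4921]
 [ 0.4966 -0.0002 -0.868 ]] [ 1.0039  0.7189 -0.8631  1.641   0.0105  1.0565  0.1224]
```

View pics/two5.png

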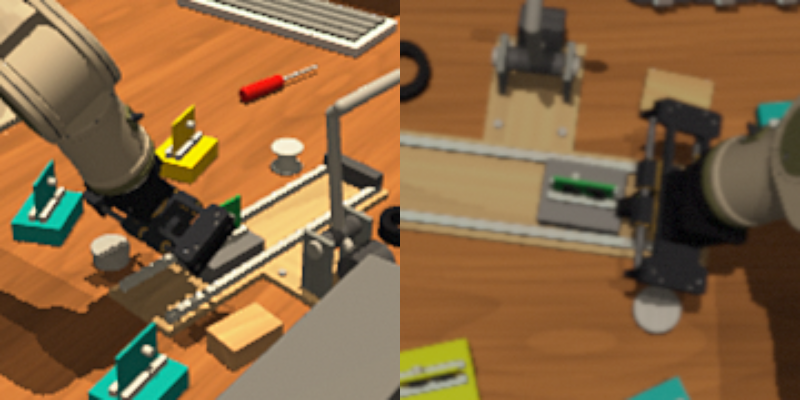

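Run:
```python
from h import *
p0=proj("top",[[.5854,-.06,.1]])[0].astype(int)
f=lambda c:np.array([p0[0]-90+(c[0]-400)*.45,p0[1]-90+c[1]*.45])
for c,zs in(((655,103),(.08,.12)),((718,108),(.12,.17)),((655,275),(.08,.12)),((503,98),(.05,.096)),((572,100),(.05,.096))):
    for z in zs: print(c,z,Rz.T@(ray("top",[f(c)],z)[0][:2]-O))
```

```text
(655, 103) 0.08 [ 0.099  -0.1333]
(655, 103) 0.12 [ 0.0865 -0.1313]
(718, 108) 0.12 [ 0.0891 -0.1962]
(718, 108) 0.17 [ 0.0732 -0.1911]
(655, 275) 0.08 [-0.0849 -0.1524]
(655, 275) 0.12 [-0.0919 -0.1498]
(503, 98) 0.05 [0.0938 0.03  ]
(503, 98) 0.096 [0.0799 0.0267]
(572, 100) 0.05 [ 0.1008 -0.0448]
(572, 100) 0.096 [ 0.0866 -0.0456]
```

Emit:
arm_command(motion=[[[0.067,0.5,0],[0,0,0],255],[[0.067,0.5,0],[0,0,0],255],[[0.067,0.5,0],[0,0,0],255],[[0.067,0.5,0],[0,0,0],255]])

```text
t: 11.1
position: [0.5971, -0.0211, 0.0235]
ee_rot: [[0.118, 0.991, 0.067], [0.86, -0.136, 0.491], [0.496, -0.0, -0.868]]
force: [-1.8, -5.1, 2.0]
gripper_width: 0.01
grip_force: 6.2
```

Emit:
arm_command(motion=[[[0.067,0.5,0],[0,0,0],255],[[0.067,0.5,0],[0,0,0],255],[[0.067,0.5,0],[0,0,0],255],[[0.067,0.5,0],[0,0,0],255],[[0.067,0.5,0],[0,0,0],255],[[0.067,0.5,0],[0,0,0],255],[[0.067,0.5,0],[0,0,0],255]])

```text
t: 11.98
position: [0.6112, 0.0839, 0.0235]
ee_rot: [[0.118, 0.991, 0.067], [0.86, -0.136, 0.491], [0.496, -0.0, -0.868]]
force: [-1.1, -5.2, 1.3]
gripper_width: 0.007
grip_force: 6.5
```

```bash
python3 -c "from h import *;st()"
```

```text
t 11.975 pos [0.6112 0.0839 0.0235] frame [-0.0117  0.0591] 0.02352262855218696 F [-1.1267 -5.2229  1.3391] w 0.642449645351341
[[ 0.1181  0.9907  0.067 ]
 [ 0.8603 -0.1357  0.4914]
 [ 0.496  -0.0004 -0.8683]] [ 0.7807  0.6795 -0.8947  1.7187 -0.0042  0.893  -0.1069]
```

Expected home is at TCP y' of about 87 mm, so I slow down and watch the force.

Emit:
arm_command(motion=[[[0.04,0.3,0],[0,0,0],255],[[0.04,0.3,0],[0,0,0],255],[[0.02,0.12,0],[0,0,0],255]])

```text
t: 12.35
position: [0.6142, 0.1061, 0.0236]
ee_rot: [[0.117, 0.991, 0.067], [0.86, -0.135, 0.492], [0.497, -0.0, -0.868]]
force: [-1.0, -5.9, 0.1]
gripper_width: 0.008
grip_force: 5.9
```

Emit:
arm_command(motion=[[[0.01,0.1,0],[0,0,0],255],[[0.01,0.1,0],[0,0,0],255]])

```text
t: 12.6
position: [0.6149, 0.1112, 0.0236]
ee_rot: [[0.118, 0.991, 0.067], [0.86, -0.136, 0.492], [0.496, -0.0, -0.868]]
force: [-1.8, -5.6, 1.0]
gripper_width: 0.006
grip_force: 6.3
```

Emit:
arm_command(motion=[[[0.01,0.08,0],[0,0,0],255],[[0.01,0.08,0],[0,0,0],255]])

```text
t: 12.85
position: [0.6155, 0.116, 0.0236]
ee_rot: [[0.118, 0.991, 0.067], [0.86, -0.136, 0.492], [0.496, 0.0, -0.868]]
force: [-1.1, -5.2, 1.1]
gripper_width: 0.007
grip_force: 6.2
```

Emit:
arm_command(motion=[[[0.01,0.08,0],[0,0,0],255]])

```text
t: 12.98
position: [0.6159, 0.1184, 0.0236]
ee_rot: [[0.118, 0.991, 0.067], [0.86, -0.136, 0.492], [0.496, -0.0, -0.868]]
force: [-0.5, -5.8, 1.1]
gripper_width: 0.007
grip_force: 6.2
```

```bash
python3 -c "from h import *;st()"
```

```text
t 12.975 pos [0.6159 0.1184 0.0236] frame [-0.0117  0.0939] 0.023579038466903894 F [-0.5111 -5.7646  1.0928] w 0.5718664476138239
[[ 0.1178  0.9908  0.0673]
 [ 0.8601 -0.1357  0.4917]
 [ 0.4963 -0.     -0.8682]] [ 0.7219  0.6784 -0.8938  1.7196 -0.0012  0.8636 -0.1592]
```

Emit:
arm_command(motion=[[[0.01,0.07,0],[0,0,0],255]])

```text
t: 13.1
position: [0.6162, 0.1205, 0.0236]
ee_rot: [[0.118, 0.991, 0.067], [0.86, -0.136, 0.492], [0.496, 0.0, -0.868]]
force: [-0.3, -5.6, 1.0]
gripper_width: 0.012
grip_force: 6.2
```

Emit:
arm_command(motion=[[[0.01,0.07,0],[0,0,0],255]])

```text
t: 13.22
position: [0.6164, 0.1226, 0.0236]
ee_rot: [[0.118, 0.991, 0.067], [0.86, -0.136, 0.492], [0.496, -0.0, -0.868]]
force: [-0.3, -6.0, 0.7]
gripper_width: 0.01
grip_force: 6.2
```

Run:
```python
from h import *
st()
im=ctrl.camera("scene")[:,:,::-1]; q=ctrl.camera("top")[:,:,::-1]
for n,i in(("scene",im),("top",q)):
    cv2.imwrite(f"pics/{n}6.png",i); p=proj(n,[[.63,.14,.03]])[0].astype(int)
    cv2.imwrite(f"pics/{n}6c.png",cv2.resize(i[p[1]-60:p[1]+60,p[0]-60:p[0]+60],(400,400),interpolation=cv2.INTER_CUBIC))
cv2.imwrite("pics/two6.png",np.hstack([cv2.imread(f"pics/{n}6c.png") for n in("scene","top")]))
```

```text
t 13.225 pos [0.6164 0.1226 0.0236] frame [-0.0117  0.0981] 0.023555475948886045 F [-0.2732 -6.0171  0.6724] w 0.8830431629600853
[[ 0.1178  0.9908  0.0673]
 [ 0.8601 -0.1356  0.4917]
 [ 0.4963 -0.0001 -0.8682]] [ 0.7143  0.6786 -0.8933  1.7193 -0.0006  0.8602 -0.1657]
```

View pics/two6.png

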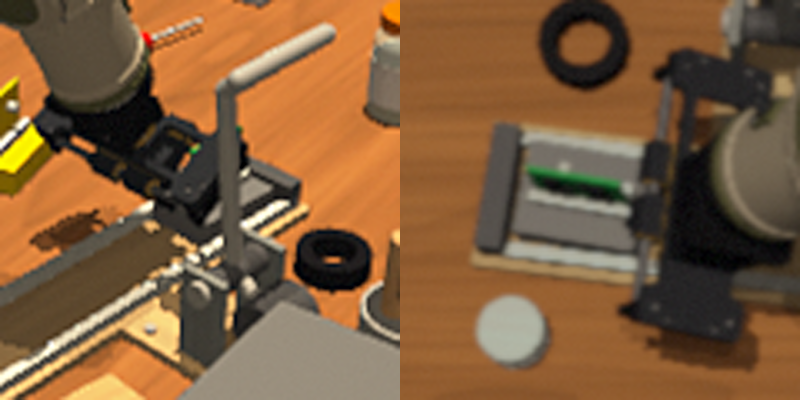

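The top crop shows a thin gap of a few mm between the stop's edge (about x=515) and the carrier's (about x=522), so I push on gently.

Emit:
arm_command(motion=[[[0.01,0.07,0],[0,0,0],255]])

```text
t: 13.45
position: [0.6167, 0.1247, 0.0236]
ee_rot: [[0.118, 0.991, 0.067], [0.86, -0.136, 0.492], [0.496, -0.0, -0.868]]
force: [-0.5, -5.4, 1.2]
gripper_width: 0.005
grip_force: 6.2
```

Emit:
arm_command(motion=[[[0.01,0.07,0],[0,0,0],255]])

```text
t: 13.58
position: [0.617, 0.127, 0.0236]
ee_rot: [[0.118, 0.991, 0.067], [0.86, -0.135, 0.492], [0.496, -0.0, -0.868]]
force: [-0.5, -4.9, -0.1]
gripper_width: 0.005
grip_force: 6.0
```

Emit:
arm_command(motion=[[[0.01,0.07,0],[0,0,0],255]])

```text
t: 13.7
position: [0.6174, 0.1289, 0.0236]
ee_rot: [[0.118, 0.991, 0.067], [0.86, -0.135, 0.492], [0.496, 0.0, -0.868]]
force: [-1.5, -11.0, 3.2]
gripper_width: 0.007
grip_force: 9.2
```

Emit:
arm_command(motion=[[[0,0.04,0],[0,0,0],255],[[0,0,0],[0,0,0],255]])

```text
t: 13.95
position: [0.6175, 0.1289, 0.0234]
ee_rot: [[0.118, 0.991, 0.067], [0.861, -0.136, 0.49], [0.495, 0.0, -0.869]]
force: [-2.7, -11.4, 4.2]
gripper_width: 0.004
grip_force: 9.3
```

The carrier is seated: the TCP stopped moving and the force doubled. I back off straight, then rise.

Emit:
arm_command(motion=[[[-0.04,-0.3,0],[0,0,0],255],[[-0.1,-0.8,0],[0,0,0],255],[[-0.1,-0.8,0],[0,0,0],255],[[-0.1,-0.8,0],[0,0,0],255],[[-0.1,-0.8,0],[0,0,0],255],[[-0.1,-0.8,0],[0,0,0],255],[[-0.1,-0.8,0],[0,0,0],255],[[-0.1,-0.8,0.1],[0,0,0],255]])

```text
t: 14.95
position: [0.5946, -0.0476, 0.0267]
ee_rot: [[0.117, 0.991, 0.067], [0.86, -0.135, 0.492], [0.497, -0.0, -0.868]]
force: [0.5, 0.4, 1.1]
gripper_width: 0.007
grip_force: 0.0
```

Emit:
arm_command(motion=[[[-0.2,-0.8,0.6],[0,0,0],255],[[-0.2,-0.5,0.9],[0,0,0],255],[[-0.2,0,1],[0,0,0],255],[[0,0,1],[0,0,0],255],[[0,0,1],[0,0,0],255],[[0,0,1],[0,0,0],255],[[0,0,0],[0,0,0],255]])

```text
t: 15.82
position: [0.5779, -0.0858, 0.1941]
ee_rot: [[0.115, 0.991, 0.07], [0.861, -0.135, 0.491], [0.496, 0.004, -0.868]]
force: [-0.1, -0.2, -0.1]
gripper_width: 0.008
grip_force: 0.0
```

Run:
```python
from h import *
st()
im=ctrl.camera("scene")[:,:,::-1]; q=ctrl.camera("top")[:,:,::-1]
cv2.imwrite("pics/fin.png",np.hstack([cv2.resize(i,(400,400),interpolation=cv2.INTER_CUBIC) for i in(im[180:380,150:350+100],q[140:310,200:410])]))
```

```text
t 15.825 pos [ 0.5779 -0.0858  0.1941] frame [-0.0218 -0.1136] 0.19412373073881933 F [-0.1422 -0.2253 -0.0502] w 0.7350231677634976
[[ 0.1151  0.9909  0.0699]
 [ 0.8608 -0.1346  0.4909]
 [ 0.4958  0.0036 -0.8684]] [ 1.093   0.517  -0.9617  1.5255 -0.1036  1.3313  0.0845]
```

View pics/fin.png

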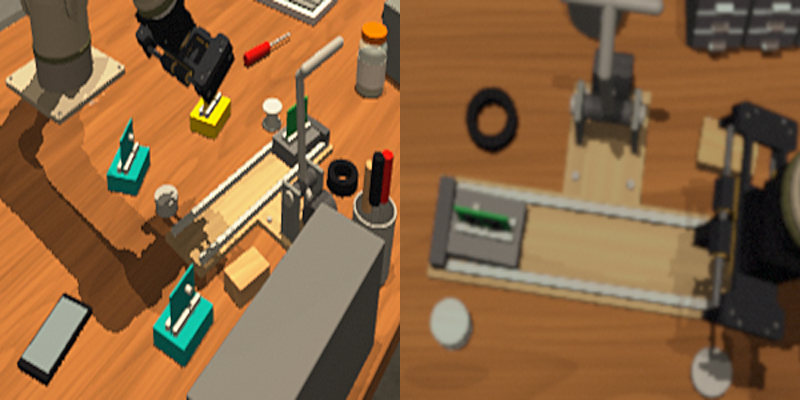

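The carrier sits against the stop, the barrier stays raised, and the bystanders are in place. The robot is clear of everything.

```bash
python3 -c "from cell import ctrl;print(ctrl.finish_job())"
```

```text
the job is handed in; nothing more can be done
None
```

The job is handed in: the barrier stays raised at its upper stop by itself, the carrier was pushed until it met the stop block, and the robot ended clear of everything at about 16 of the 61 s.

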